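# Clear the spent pod from an interlocked pod machine

## Robot

A 6-joint arm with a two-finger parallel gripper is mounted at the origin on the work surface. World frame = base frame: x ahead of the robot, y to its left, z up, the work surface at z = 0. Lengths are in m, angles in rad, forces in N, time in s.
With the tool pointing down it reaches from about 0.3 to 0.85 m from the base axis. Payload 5.4 kg.
Tool frame: the origin (TCP) lies midway between the tips of the shut fingers; the grasp point (between the pads) lies 19 mm behind it (ctrl.grip_point_offset is the distance from the TCP to the grasp point, in m); x points along the fingers, z is the direction in which the jaws open and shut, and the axes are right-handed (so a half turn about x gives the same grasp; the last joint's range is limited). The gripper opens to 85 mm and grips with 20 to 120 N. Pads are 22 mm wide; open, the fingers measure 114 mm over their backs; the gripper's body (76 mm by 85 mm) begins 54 mm behind the grasp point. The pads swing forward as they close: fully open they stand 13 mm farther back than shut.
Start: joints at [0.907, 0.158, 1.597, -0, 1.386, -0.21], TCP at [0.252, 0.517, 0.231] pointing down, gripper open.
Joint ranges: [-2.91, 2.91], [-0.94, 2.29], [0.18, 2.7], [-1.29, 4.43], [0.17, 2.64], [-3, 3]. Speed limits (rad/s): [2.57, 2.57, 3.14, 3.14, 3.14, 3.14].

## Interface

Orientations are given as [roll, pitch, yaw] about the fixed x, y, z axes, in that order (R = Rz(yaw) Ry(pitch) Rx(roll)).
In Python, from bench import ctrl, optics gives the robot as it stands.
- The arm moves only by the tool apply_moves, never from a script. Its argument "increments" is a list of rows, each an object of numbers: "dx", "dy", "dz": the shift along the tool's x, y, z in cm; "twist": the turn about the tool's x in degrees; "grip": the opening, from 0 (shut) to 1 (fully open). A call has 1 to 10 rows; each row shifts and turns the commanded pose from where the row before left it, along the tool's axes as they then stand; what a row does not reach is not made up. A row lasts 1/12 s, in which the tool goes at most 41.7 mm and 7.16 degrees, less where a joint would pass 70% of its speed; a pose out of reach is approached as far as the arm can. A call is refused whole if a number of a shift passes 4.17 or a number of a turn 7.16, either way. A call with a gripper value outside its range is refused whole. The fingers move at their own pace and stop on an object; the grip force is fixed at half the most. Time passes only in rows, so rows that do not move let the fingers close. It gives the time, the measured TCP pose, the force and the opening at its end, in the units of the state.
- ctrl.get_state(): the state, without advancing time (a new reading comes with each control period).
- optics.capture(name): name is "scene" or "side" or "wrist"; returns a dict with "image" (400x640x3 uint8, red, green, blue), "fx", "fy", "cx", "cy" (pixels), "position" and "attitude" of the camera in the world; the wrist camera has in their place "tool_from_camera" (4x4, takes a point from camera to tool coordinates, whose origin is the TCP and whose axes are the tool frame's). Camera axes: x right, y down, z forward; pixel columns grow to the right and rows downward; lengths in m; the calibration is good to about 2 mm. A picture is of the moment at which its call begins: read the wrist's pose just before it. There is no depth.
- ctrl.close_job(): hands the job in, once; it reports no verdict.
The state is a dict: "time": time; "q": joint angles; "qd": joint speeds; "joint_torque": joint torques, N m; "tcp_pos": TCP position; "orientation": TCP orientation; "wrist_force": force on the tool from outside, world axes, zero at the start; "ft_torque": the same for the moment, N m; "opening": opening from 0.0 (shut) to 1.0 (fully open).
Only numpy, scipy, OpenCV 4.12 (cv2) and the standard library are available. Lean on these libraries where they do the work, as an engineer would, in place of code of your own. Each camera call takes 0.05 s, during which the arm holds its last target. There are 200 camera calls.

## Task

The coffee machine was left running: its levers interlock, so work them in the order they free one another and do not force one that is blocked - stop the water with the lever on top, raise the bail fully, and pull the pod holder out as far as it goes. Lift the steel pod out and stand it upright in the middle of the saucer, then slide the empty holder fully home again, leaving the bail up and the water off so that the head can air. Leave the mugs, kettle and coaster where they stand.

Things in the scene. Friction and masses are not known exactly. Their poses are not given: they have to be found in the camera images.
- machine: Manual pod coffee machine, fixed, 300 long x 132 wide x 242 mm high without levers. Origin on the dresser top under the bail's hinge line; own -x points out of its front, z up. In its frame (mm): drip grid top z 30; pod chamber x -75 to 4, y +-54, roof z 222, open in front; gear case x 4 to 104, roof z 242; clear water tank behind to x 181, top z 232.
- brew_lever (a joint): Brew (water) lever, rad: a stick on the gear-case roof, turning about a line along machine x through point brew_lever_pivot. 0 = upright at its stop, water off; grows (to 0.8) as it leans to machine +y, water on. Stays where left; about 1.5 N at the tip moves it. Above about 0.08 it blocks the bail; a raised bail blocks it.
- brew_lever_pivot (a point): Pivot of the brew lever, at machine (60, 0, 236) mm.
- brew_lever_tip (a point): Top of the brew lever, 87 mm from its pivot. Stick 10 x 12 mm thick, with a black knob 16 (machine x) x 18 (machine y) mm over its top 30 mm. Upright, the tip is at machine (60, 0, 323) mm.
- bail (a joint): Locking bail, rad: a steel U hinged on both sides of the machine about a line along machine y through point bail_hinge. 0 = down (locked), 1.2 = fully raised, nearly vertical: its bar moves up and back. Stays where left; about 3 N at the bar lifts it. Blocked after at most 0.15 of play while the brew lever is on. Down, it locks the pod holder; from about 0.35 the holder is free.
- bail_hinge (a point): Middle of the bail's hinge line, at machine (0, 0, 165) mm.
- bail_bar (a point): Middle of the bail's black round cross bar, 14 mm thick, 134 mm long, along machine y. With the bail down it is at machine (-120, 0, 200) mm: 120 mm in front of the hinge line and 35 mm above it, with 25 mm free below it and 27 mm free behind it.
- holder (a joint): Pod holder, m: slide along machine x, 0 = fully home, 0.09 = fully out to the machine's front (-x). Stays where left; about 2 N moves it. With the bail down it is blocked after 3 mm of play.
- holder_grip (a point): Middle of the holder's black grip bar along machine x, 18 wide x 18 mm high, free over 62 mm, ending in a stop 30 wide x 24 high x 12 mm long whose front face is 33 mm in front of this point. At machine (-127, 0, 159) mm when home, moving with the holder; 41 mm in front of the holder's yoke (112 mm wide, z 143 to 173).
- pod_mid (a point): Centre, half-way up, of the loose steel refillable pod (70 g), z up: 64 mm high; foot 34 to 39 mm across, 26 high; flange 58 across, 4 thick; plain round cap 44 across, 34 high. Hangs by its flange in the holder's 47 mm hole (plate top z 165 mm), centre at machine (-40 minus holder travel, 0, 171) mm, cap clear above the plate.
- saucer_in (a point): Middle of the top side of the floor of the loose white saucer: 150 mm across, 18 mm high, flat floor 84 mm across and 5 mm thick. Stands on the tray. The pod standing on it has its centre 32 mm above this point.
- tray: White melamine tray 360 (x) x 500 (y) mm, fixed, rim 18 mm high, floor 6 mm thick. Origin: centre of its underside. Saucer, coaster, a mug and the kettle stand on it.
- coaster: Bamboo coaster, 100 x 100 x 9 mm, loose on the tray. Origin: centre of its underside. To be left alone.
- mug_a: Blue stoneware mug, 82 mm across, 86 mm high, loose, on the drip grid below the pod holder. Origin: centre of its underside. To be left alone.
- mug_b: Blue stoneware mug, 82 mm across, 92 mm high, loose on the tray. Origin: centre of its underside. To be left alone.
- kettle: Brushed steel kettle, 152 mm across, 200 mm high, with a black handle on one side, loose on the tray. Origin: centre of its underside. To be left alone.
Mind the look-alikes: they are no part of the job. Leave any brown look-alike of the part that bears saucer_in alone.

How it is judged:
By the outcome, as a careful person would: the job done as asked, in the order asked, and still so for the second after the job is handed in, with the robot touching nothing.
It also fails if it takes over 72 s, if anything falls off the work surface, if the arm or the gripper's body presses on something with over 40 N, if the wrist force passes 120 N, or if a joint passes its speed limit or range.

## Working session

There is one attempt and no reset: what is moved stays moved. The work goes in short steps, Python scripts to look and compute and a tool call to move; the robot and the scene stay as the last step left them, time stands still between calls to the robot, and variables do not carry over. Pictures are saved under pics/ and viewed, about 8 in all and at most 12, crops included, and the job is handed in when it is done.

Besides the shell and the picture viewer there is one more tool, called after "Emit:" in YAML: its name, and indented under it one key for each argument. apply_moves: Moves the arm, as the interface text tells. Its arguments: {"type":"object","properties":{"increments":{"type":"array"}},"required":["increments"]}

```bash
ls; mkdir -p pics
python3 - <<'E'
from bench import ctrl, optics
import cv2
s=ctrl.get_state(); print(s)
for n in ("scene","side"):
    c=optics.capture(n); cv2.imwrite(f"pics/{n}0.png",c["image"][:,:,::-1]); print({k:v for k,v in c.items() if k!="image"})
E
```

```text
pics
{'time': 0.0, 'q': array([ 9.06862948e-01,  1.59053401e-01,  1.59824801e+00, -4.20311136e-06,
        1.38619791e+00, -2.10109378e-01]), 'qd': array([-0.00170338,  0.00018302,  0.00083504, -0.00092911,  0.00077722,
        0.00059728]), 'joint_torque': array([-1.16734023e-03, -3.95999694e+01, -3.31427586e+01, -3.11990725e-04,
        8.26755655e-03, -2.38135724e-07]), 'tcp_pos': array([0.25172643, 0.51629669, 0.23030656]), 'orientation': array([ 2.93364948,  1.56888966, -2.23256273]), 'wrist_force': array([ 0.37900295, -0.57948904,  1.10351256]), 'ft_torque': array([-0.00716962,  0.00553057,  0.03761392]), 'opening': 1.0002231398818346}
{'fx': 498.7370504737549, 'fy': 498.7370504737549, 'cx': 315.564359665557, 'cy': 199.9065100372256, 'position': array([ 1.08809926, -1.11246328,  1.33627902]), 'attitude': array([-2.35681402,  0.00549645,  0.61102447])}
{'fx': 480.160471546485, 'fy': 480.160471546485, 'cx': 314.78046938186543, 'cy': 200.98788467852077, 'position': array([0.8721018 , 0.76577349, 1.22723671]), 'attitude': array([-2.33801554,  0.00730768,  2.71980693])}
```

View pics/scene0.png

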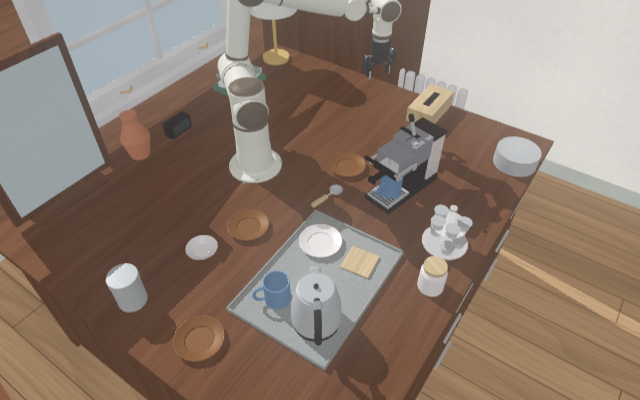

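View pics/side0.png

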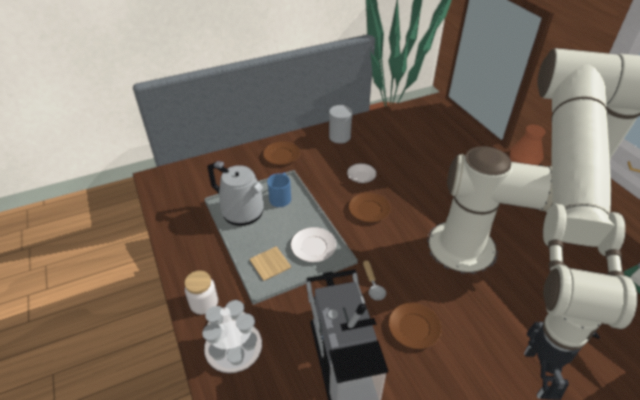

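The scene view shows the machine at about (405,165), a white saucer on the tray at (321,241), brown saucers at (248,226), (348,166) and (199,338), and a small white dish off the tray at (202,247). The one meant is the white saucer on the tray. Next I'll enlarge the machine and saucer.

```bash
cat > h.py <<'E'
import numpy as np, cv2
from scipy.spatial.transform import Rotation as Ro
from bench import ctrl, optics
def cam(n):
    s=ctrl.get_state(); c=optics.capture(n)
    if n=="wrist":
        T=np.eye(4);T[:3,:3]=Ro.from_euler('xyz',s['orientation']).as_matrix();T[:3,3]=s['tcp_pos'];T=T@c['tool_from_camera']
        c['R'],c['p']=T[:3,:3],T[:3,3]
    else: c['R'],c['p']=Ro.from_euler('xyz',c['attitude']).as_matrix(),c['position']
    return c
def ray(c,u,v):
    d=c['R']@np.array([(u-c['cx'])/c['fx'],(v-c['cy'])/c['fy'],1]); return c['p'],d/np.linalg.norm(d)
def onz(c,u,v,z):
    p,d=ray(c,u,v); return p+d*(z-p[2])/d[2]
def tri(*rs):
    A=sum(np.eye(3)-np.outer(d,d) for p,d in rs); b=sum((np.eye(3)-np.outer(d,d))@p for p,d in rs)
    x=np.linalg.solve(A,b); return x,[np.linalg.norm(np.cross(x-p,d)) for p,d in rs]
def proj(c,X):
    x=c['R'].T@(np.asarray(X)-c['p']); return np.array([c['fx']*x[0]/x[2]+c['cx'],c['fy']*x[1]/x[2]+c['cy']])
E
python3 - <<'E'
from h import *
a=cam("scene");b=cam("side")
I=cv2.resize(a['image'][100:250,290:490],None,fx=4,fy=4,interpolation=2)[:,:,::-1]
J=cv2.resize(b['image'][220:400,250:450],None,fx=4,fy=4,interpolation=2)[:,:,::-1]
cv2.imwrite("pics/sc1.png",I[:600]);cv2.imwrite("pics/sd1.png",cv2.resize(J,(660,594)))
# white saucer
for c,(u,v) in ((a,(321,241)),(b,(313,245))):
    im=c['image'].astype(int); m=((im.min(2)>175)).astype(np.uint8)
    n,l,st,ce=cv2.connectedComponentsWithStats(m)
    for i in range(1,n):
        if st[i,4]>150 and abs(ce[i]-[u,v]).max()<12: print(st[i],onz(c,*ce[i],.02), onz(c,st[i,0]+st[i,2]/2,st[i,1]+st[i,3]/2,.02))
print(onz(a,321,241,.02),onz(b,313,245,.02))
E
```

```text
[ 299  224   43   34 1142] [ 0.45336146 -0.19275581  0.02      ] [ 0.45675645 -0.19407944  0.02      ]
[ 291  227   45   34 1128] [ 0.45920707 -0.1981597   0.02      ] [ 0.45554042 -0.19448375  0.02      ]
[ 0.45817232 -0.19309749  0.02      ] [ 0.4588227  -0.19118871  0.02      ]
```

View pics/sc1.png

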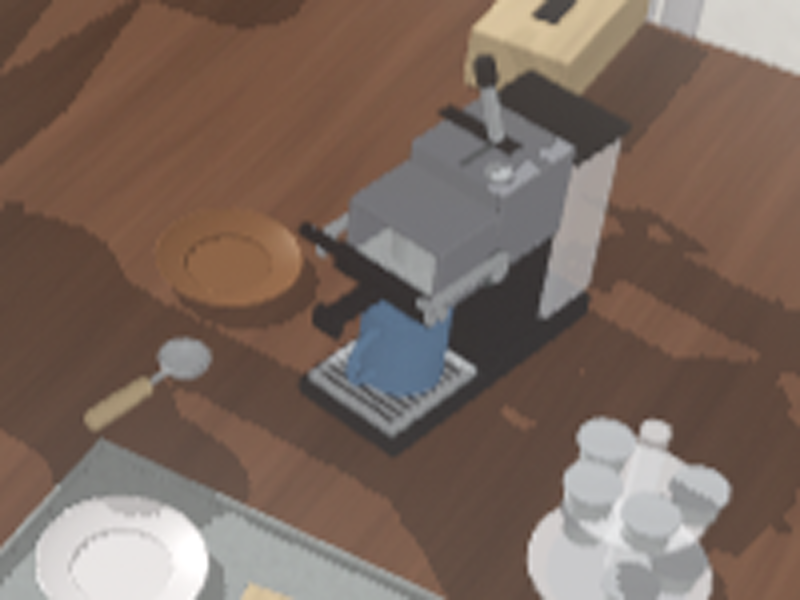

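View pics/sd1.png

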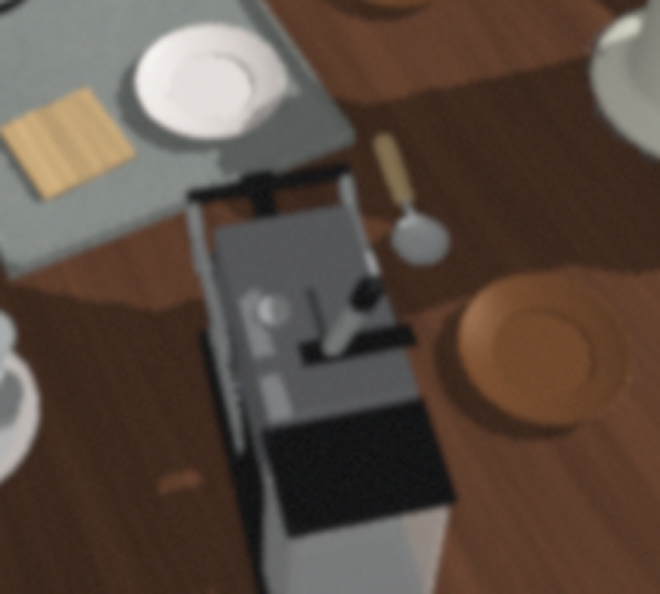

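Machine front faces the saucer (about world -y), brew lever leans on; bail bar ends at scene (366,157),(398,176) and side (308,279),(356,272); black tank lid corners visible too. The white saucer is confirmed.

Run:
```python
from h import *
a=cam("scene");b=cam("side")
S=lambda u,v:ray(a,290+u/4,100+v/4); D=lambda u,v:ray(b,250+u/3.3,220+v/3.3)
L=[("bar+y",S(306,231),D(347,174)),("bar-y",S(428,302),D(194,195)),("tip",S(484,60),D(374,285))]
for n,r,q in L: print(n,tri(r,q))
pz=lambda r,z:r[0]+r[1]*(z-r[0][2])/r[1][2]
def fit(M,W):
    M=np.array(M);W=np.array(W)[:,:2];m,w=M.mean(0),W.mean(0);A=M-m;B=W-w
    y=np.arctan2((A[:,0]*B[:,1]-A[:,1]*B[:,0]).sum(),(A*B).sum());R=np.array([[np.cos(y),-np.sin(y)],[np.sin(y),np.cos(y)]])
    print("yaw",y,"org",w-R@m,"res mm",((W-w-A@R.T)*1e3).round(1).tolist())
side=[((-120,67),D(347,174),.2),((-120,-67),D(194,195),.2),((104,-66),D(265,430),.232),((104,66),D(415,402),.232),((181,66),D(455,498),.232),((181,-66),D(290,535),.232)]
fit([np.array(m)/1e3 for m,_,_ in side],[pz(r,z) for _,r,z in side])
# base bottom front corner and lid from the scene
sc=[((-120,67),S(306,231),.2),((-120,-67),S(428,302),.2),((181,-66),S(628,125),.232),((181,66),S(530,73),.232)]
fit([np.array(m)/1e3 for m,_,_ in sc],[pz(r,z) for _,r,z in sc])
```

```text
bar+y (array([0.45829297, 0.08714463, 0.1999122 ]), [np.float64(0.000527472737412742), np.float64(0.0005274727374126564)])
bar-y (array([0.58706048, 0.06110815, 0.20605694]), [np.float64(0.006414935125420857), np.float64(0.0064149351254207555)])
tip (array([0.53079111, 0.25284498, 0.31371184]), [np.float64(0.0002735917131393231), np.float64(0.00027359171313947337)])
yaw 1.343100158779378 org [0.54577207 0.18820553] res mm [[4.3, 0.6], [-5.3, -1.2], [-10.4, 4.1], [14.4, -1.8], [7.5, -4.6], [-10.6, 3.0]]
yaw 1.363912162486478 org [0.54918347 0.18668615] res mm [[-0.0, 3.9], [1.3, 10.3], [-10.9, -4.4], [9.7, -9.8]]
```

```bash
cat >> h.py <<'E'
YAW=1.35; ORG=np.array([.547,.188])
def mw(x,y,z):
    c,s=np.cos(YAW),np.sin(YAW); return np.array([ORG[0]+c*x/1e3-s*y/1e3,ORG[1]+s*x/1e3+c*y/1e3,z/1e3])
def go(target,jaw=None):
    "print tool-axis shifts in cm (after twist to jaw dir, a world yaw angle of the tool z) and twist in deg"
    s=ctrl.get_state();R=Ro.from_euler('xyz',s['orientation']).as_matrix();tw=0
    if jaw is not None:
        for t in np.arange(-180,180,.25):
            z=(R@Ro.from_euler('x',t,degrees=True).as_matrix())[:,2]
            e=abs((np.arctan2(z[1],z[0])-jaw+np.pi/2)%np.pi-np.pi/2)
            if e<.004 and (abs(t)<abs(tw) or tw==0): tw=t
        R=R@Ro.from_euler('x',tw,degrees=True).as_matrix()
    print("twist",tw,"d cm",(R.T@(np.asarray(target)-s['tcp_pos'])*100).round(2),"tool y,z world",R[:,1].round(3),R[:,2].round(3),"q6",s['q'][5].round(2))
E
python3 - <<'E'
from h import *
s=ctrl.get_state()
go(mw(60,75,330),YAW+np.pi/2); print(mw(60,75,330))
go(mw(60,75,330),YAW)
a=cam("scene");b=cam("side")
print("kettle",onz(a,316,322,.03),onz(b,240,208,.03),"mug",onz(a,277,295,.05),onz(b,280,190,.05))
E
```

```text
twist 76.5 d cm [ -9.9  -19.68  28.43] tool y,z world [ 0.216  0.976 -0.001] [ 0.976 -0.216 -0.   ] q6 -0.21
[0.48696115 0.2629689  0.33      ]
twist -13.25 d cm [ -9.9  -28.52 -19.56] tool y,z world [-0.975  0.221  0.   ] [ 0.221  0.975 -0.001] q6 -0.21
kettle [ 0.62925378 -0.46764239  0.03      ] [ 0.62744142 -0.44827915  0.03      ] mug [ 0.48434272 -0.46876166  0.05      ] [ 0.47118521 -0.45634216  0.05      ]
```

Emit:
apply_moves:
  increments:
    - {"dx": -4,"twist": -6.6,"grip": 0}
    - {"dx": -4,"twist": -6.6,"grip": 0}
    - {"dx": -1.9,"dy": -2,"dz": -2,"grip": 0}
    - {"dy": -3,"dz": -2.5,"grip": 0}
    - {"dy": -3,"dz": -2.5,"grip": 0}
    - {"dy": -3,"dz": -2.5,"grip": 0}
    - {"dy": -3,"dz": -2.5,"grip": 0}
    - {"dy": -3,"dz": -2.5,"grip": 0}
    - {"dy": -3,"dz": -2.5,"grip": 0}
    - {"dy": -3,"dz": -2.5,"grip": 0}

```text
invalid input
```

Run:
```python
from h import *
go(mw(60,60,330),YAW)
c=cam("wrist");cv2.imwrite("pics/w1.png",c['image'][:,:,::-1])
for p in [(60,0,323),(60,40,310),(-120,0,200),(-120,67,200),(-120,-67,200),(104,-66,232),(-127,0,168)]: print(p,proj(c,mw(*p)).round())
```

```text
twist -13.25 d cm [ -9.88 -30.01 -19.56] tool y,z world [-0.975  0.221  0.   ] [ 0.221  0.975 -0.   ] q6 -0.21
(60, 0, 323) [145. 909.]
(60, 40, 310) [132. 838.]
(-120, 0, 200) [ 50. 622.]
(-120, 67, 200) [ 17. 585.]
(-120, -67, 200) [ 79. 654.]
(104, -66, 232) [268. 683.]
(-127, 0, 168) [ 68. 577.]
```

View pics/w1.png

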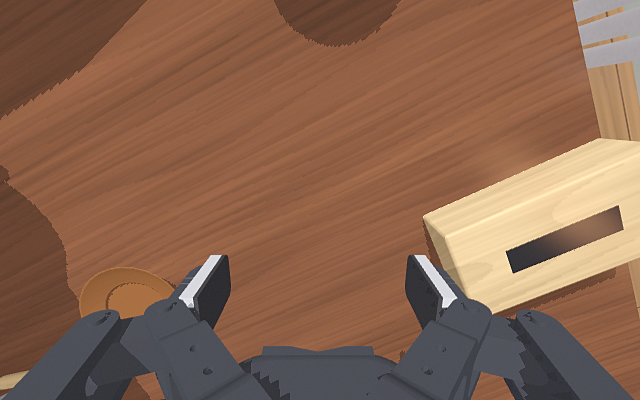

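The call was refused, so the arm hasn't moved; this view shows only the toaster and table. The rows probably need every key.

Emit:
apply_moves:
  increments:
    - {"dx": -4,"dy": 0,"dz": 0,"twist": -6.6,"grip": 0}
    - {"dx": -4,"dy": 0,"dz": 0,"twist": -6.6,"grip": 0}
    - {"dx": -1.9,"dy": -2,"dz": -2,"twist": 0,"grip": 0}
    - {"dx": 0,"dy": -3,"dz": -2.5,"twist": 0,"grip": 0}
    - {"dx": 0,"dy": -3,"dz": -2.5,"twist": 0,"grip": 0}
    - {"dx": 0,"dy": -3,"dz": -2.5,"twist": 0,"grip": 0}
    - {"dx": 0,"dy": -3,"dz": -2.5,"twist": 0,"grip": 0}
    - {"dx": 0,"dy": -3,"dz": -2.5,"twist": 0,"grip": 0}
    - {"dx": 0,"dy": -3,"dz": -2.5,"twist": 0,"grip": 0}
    - {"dx": 0,"dy": -3,"dz": -2.5,"twist": 0,"grip": 0}

```text
time: 1.28
tcp_pos: [0.434, 0.274, 0.3305]
orientation: [-0.923, 1.57, 0.424]
wrist_force: [0.9, 1.0, -0.2]
opening: -0.001
```

Run:
```python
from h import *
go(mw(60,60,330),YAW)
c=cam("wrist");cv2.imwrite("pics/w2.png",c['image'][:,:,::-1]);print("cam at",c['p'],c['R'][:,2],c['R'][:,1])
for p in [(60,0,323),(60,33,316),(-120,0,200),(-120,67,200),(-120,-67,200),(104,-66,232),(4,66,242),(104,66,242)]: print(p,proj(c,mw(*p)).round())
```

```text
twist 179.75 d cm [ 0.06  6.91 -0.07] tool y,z world [ 0.976 -0.217  0.001] [-0.217 -0.976 -0.   ] q6 -1.02
cam at [0.36192001 0.28872822 0.47399914] [ 0.28099097 -0.06367513 -0.95759572] [ 0.93366465 -0.21274394  0.28811515]
(60, 0, 323) [322. 426.]
(60, 33, 316) [322. 378.]
(-120, 0, 200) [152. 312.]
(-120, 67, 200) [141. 255.]
(-120, -67, 200) [162. 362.]
(104, -66, 232) [363. 385.]
(4, 66, 242) [256. 277.]
(104, 66, 242) [371. 277.]
```

View pics/w2.png

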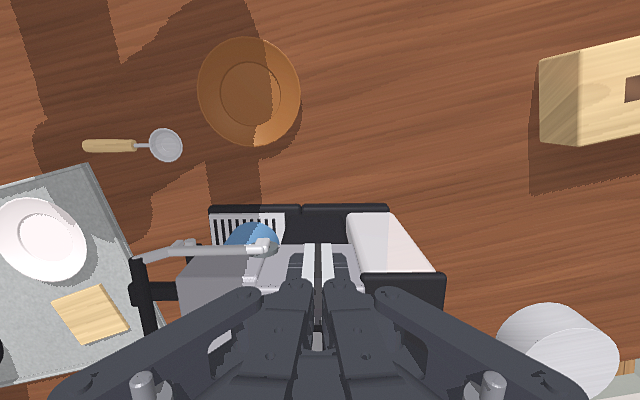

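Emit:
apply_moves:
  increments:
    - {"dx": 3.2,"dy": 0,"dz": 0,"twist": 0,"grip": 0}
    - {"dx": 0,"dy": -3,"dz": 0,"twist": 0,"grip": 0}
    - {"dx": 0,"dy": -3,"dz": 0,"twist": 0,"grip": 0}
    - {"dx": 0,"dy": -1,"dz": 0,"twist": 0,"grip": 0}
    - {"dx": 0,"dy": -0.6,"dz": 0,"twist": 0,"grip": 0}
    - {"dx": 0,"dy": -0.6,"dz": 0,"twist": 0,"grip": 0}
    - {"dx": 0,"dy": -0.6,"dz": 0,"twist": 0,"grip": 0}
    - {"dx": 0,"dy": -0.6,"dz": 0,"twist": 0,"grip": 0}
    - {"dx": 0,"dy": -0.6,"dz": 0,"twist": 0,"grip": 0}

```text
time: 2.08
tcp_pos: [0.5307, 0.2541, 0.299]
orientation: [-0.656, 1.57, 0.692]
wrist_force: [-1.9, 1.5, 2.1]
opening: -0.006
```

Emit:
apply_moves:
  increments:
    - {"dx": 0,"dy": -0.4,"dz": 0,"twist": 0,"grip": 0}
    - {"dx": 0,"dy": -0.3,"dz": 0,"twist": 0,"grip": 0}
    - {"dx": 0,"dy": 0,"dz": 0,"twist": 0,"grip": 0}

```text
time: 2.33
tcp_pos: [0.5381, 0.2518, 0.2982]
orientation: [-1.711, 1.57, -0.364]
wrist_force: [-0.3, 0.6, 0.4]
opening: -0.002
```

Emit:
apply_moves:
  increments:
    - {"dx": 0,"dy": -0.2,"dz": 0,"twist": 0,"grip": 0}
    - {"dx": 0,"dy": 0,"dz": 0,"twist": 0,"grip": 0}

```text
time: 2.5
tcp_pos: [0.5396, 0.2515, 0.2982]
orientation: [-2.563, 1.571, -1.215]
wrist_force: [0.0, 0.9, 0.0]
opening: -0.002
```

Emit:
apply_moves:
  increments:
    - {"dx": 0,"dy": -0.2,"dz": 0,"twist": 0,"grip": 0}
    - {"dx": 0,"dy": 0,"dz": 0,"twist": 0,"grip": 0}

```text
time: 2.67
tcp_pos: [0.5397, 0.2514, 0.2982]
orientation: [1.742, 1.566, 3.09]
wrist_force: [-8.0, 1.2, 3.6]
opening: -0.001
```

Emit:
apply_moves:
  increments:
    - {"dx": 0,"dy": 3,"dz": 0,"twist": 0,"grip": 0.45}
    - {"dx": -3,"dy": 1,"dz": -2,"twist": 0,"grip": 0.45}
    - {"dx": -2,"dy": 0,"dz": -4,"twist": 0,"grip": 0.45}
    - {"dx": 0,"dy": -2,"dz": -3.5,"twist": 0,"grip": 0.45}
    - {"dx": 0,"dy": -2,"dz": -3.5,"twist": 0,"grip": 0.45}
    - {"dx": 2,"dy": -2,"dz": -3,"twist": 0,"grip": 0.45}
    - {"dx": 3,"dy": 0,"dz": -2,"twist": 0,"grip": 0.45}
    - {"dx": 3,"dy": 0,"dz": 0,"twist": 0,"grip": 0.45}
    - {"dx": 2,"dy": 0,"dz": 0,"twist": 0,"grip": 0.45}
    - {"dx": 0,"dy": 0,"dz": 0,"twist": 0,"grip": 0.45}

```text
time: 3.5
tcp_pos: [0.5187, 0.0733, 0.2416]
orientation: [1.737, 1.562, 3.083]
wrist_force: [-1.2, -0.2, -0.1]
opening: 0.449
```

Run:
```python
from h import *
go(mw(-120,0,190))
c=cam("wrist");cv2.imwrite("pics/w3.png",c['image'][:,:,::-1])
for p in [(60,0,323),(60,0,240),(-120,0,200),(-120,67,200),(-120,-67,200),(-160,0,159)]: print(p,proj(c,mw(*p)).round())
```

```text
twist 0 d cm [ 5.16 -0.29 -0.18] tool y,z world [-0.975  0.223  0.009] [ 0.223  0.975 -0.002] q6 -1.44
(60, 0, 323) [985. 402.]
(60, 0, 240) [653. 260.]
(-120, 0, 200) [317. 233.]
(-120, 67, 200) [317. 130.]
(-120, -67, 200) [318. 319.]
(-160, 0, 159) [267. 214.]
```

View pics/w3.png

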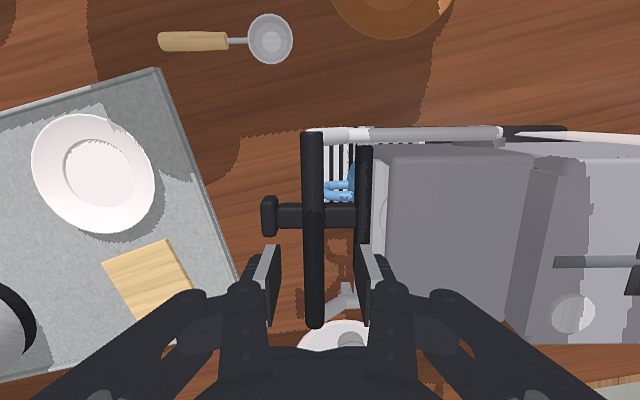

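The bar runs (313,132) to (314,325), centred between the fingers and within 2 mm of the prediction. Descending and gripping.

Emit:
apply_moves:
  increments:
    - {"dx": 2.6,"dy": -0.3,"dz": -0.4,"twist": 0,"grip": 0.45}
    - {"dx": 2.5,"dy": 0,"dz": 0,"twist": 0,"grip": 0.45}
    - {"dx": 0,"dy": 0,"dz": 0,"twist": 0,"grip": 0.05}
    - {"dx": 0,"dy": 0,"dz": 0,"twist": 0,"grip": 0.05}
    - {"dx": 0,"dy": 0,"dz": 0,"twist": 0,"grip": 0.05}
    - {"dx": 0,"dy": 0,"dz": 0,"twist": 0,"grip": 0.05}
    - {"dx": 0,"dy": 0,"dz": 0,"twist": 0,"grip": 0.05}

```text
time: 4.13
tcp_pos: [0.524, 0.0693, 0.1977]
orientation: [-1.764, 1.57, -0.416]
wrist_force: [-4.8, -0.8, 3.5]
opening: 0.136
```

Run:
```python
from h import *
print(ctrl.get_state()['tcp_pos'],ctrl.get_state()['opening'],mw(-120,0,190))
th0=np.arctan2(35,120);t=th0+np.array([0,.06,.15,.25]+list(np.linspace(.37,1.23,10)))
P=np.c_[-125*np.cos(t),125*np.sin(t)]
print("dz(machine x) , dx(down) cm\n",np.c_[np.diff(P[:,0]),-np.diff(P[:,1])].round(1)/10)
```

```text
[0.52396572 0.06926521 0.19774853] 0.13581996208826919 [0.5207192 0.0709132 0.19     ]
dz(machine x) , dx(down) cm
 [[ 0.23 -0.71]
 [ 0.43 -1.04]
 [ 0.58 -1.11]
 [ 0.84 -1.24]
 [ 0.77 -0.91]
 [ 0.85 -0.83]
 [ 0.93 -0.75]
 [ 1.   -0.66]
 [ 1.06 -0.56]
 [ 1.1  -0.46]
 [ 1.14 -0.35]
 [ 1.17 -0.24]
 [ 1.19 -0.12]]
```

Tips sit too high (z 0.198, opening 11.6 mm, so only the top of the bar is pinched). Reopen and go lower.

Emit:
apply_moves:
  increments:
    - {"dx": 0,"dy": 0,"dz": 0,"twist": 0,"grip": 0.45}
    - {"dx": 0,"dy": 0,"dz": 0,"twist": 0,"grip": 0.45}
    - {"dx": 0,"dy": 0,"dz": 0,"twist": 0,"grip": 0.45}
    - {"dx": 0.8,"dy": 0,"dz": 0,"twist": 0,"grip": 0.45}
    - {"dx": 0.8,"dy": 0,"dz": 0,"twist": 0,"grip": 0.45}
    - {"dx": 0,"dy": 0,"dz": 0,"twist": 0,"grip": 0.45}

```text
time: 4.63
tcp_pos: [0.5224, 0.0693, 0.1775]
orientation: [1.683, 1.567, 3.031]
wrist_force: [0.1, -0.1, -1.0]
opening: 0.448
```

Emit:
apply_moves:
  increments:
    - {"dx": -0.6,"dy": 0,"dz": 0,"twist": 0,"grip": 0.45}
    - {"dx": 0,"dy": 0,"dz": 0,"twist": 0,"grip": 0.05}
    - {"dx": 0,"dy": 0,"dz": 0,"twist": 0,"grip": 0.05}
    - {"dx": 0,"dy": 0,"dz": 0,"twist": 0,"grip": 0.05}
    - {"dx": 0,"dy": 0,"dz": 0,"twist": 0,"grip": 0.05}
    - {"dx": 0,"dy": 0,"dz": 0,"twist": 0,"grip": 0.05}

```text
time: 5.13
tcp_pos: [0.5242, 0.0691, 0.1866]
orientation: [-1.545, 1.569, -0.198]
wrist_force: [1.2, -0.5, 1.8]
opening: 0.142
```

Emit:
apply_moves:
  increments:
    - {"dx": -0.7,"dy": 0,"dz": 0.2,"twist": 0,"grip": 0.05}
    - {"dx": -1.0,"dy": 0,"dz": 0.4,"twist": 0,"grip": 0.05}
    - {"dx": 0,"dy": 0,"dz": 0,"twist": 0,"grip": 0.05}

```text
time: 5.38
tcp_pos: [0.5254, 0.0756, 0.2036]
orientation: [-1.214, 1.57, 0.134]
wrist_force: [3.0, 0.3, -3.2]
opening: 0.135
```

Emit:
apply_moves:
  increments:
    - {"dx": -1.1,"dy": 0,"dz": 0.6,"twist": 0,"grip": 0.05}
    - {"dx": -1.2,"dy": 0,"dz": 0.8,"twist": 0,"grip": 0.05}
    - {"dx": -0.9,"dy": 0,"dz": 0.8,"twist": 0,"grip": 0.05}
    - {"dx": -0.8,"dy": 0,"dz": 0.8,"twist": 0,"grip": 0.05}
    - {"dx": 0,"dy": 0,"dz": 0,"twist": 0,"grip": 0.05}

```text
time: 5.8
tcp_pos: [0.5317, 0.1041, 0.2444]
orientation: [-2.842, 1.568, -1.494]
wrist_force: [-1.9, -4.6, 4.2]
opening: 0.139
```

```bash
cat >> h.py <<'E'
def mpos():
    s=ctrl.get_state();d=s['tcp_pos'][:2]-ORG;c,n=np.cos(YAW),np.sin(YAW)
    f=s['wrist_force']
    print("machine mm",(1e3*np.array([c*d[0]+n*d[1],-n*d[0]+c*d[1],s['tcp_pos'][2]])).round(1),"F mach",np.round([c*f[0]+n*f[1],-n*f[0]+c*f[1],f[2]],1),"open",round(s['opening'],3),"t",s['time'])
E
python3 -c "
from h import *
mpos()"
```

```text
machine mm [-85.2  -3.5 244.4] F mach [-4.9  0.8  4.2] open 0.139 t 5.8
```

Emit:
apply_moves:
  increments:
    - {"dx": -0.75,"dy": 0,"dz": 0.9,"twist": 0,"grip": 0.05}
    - {"dx": -0.66,"dy": 0,"dz": 1.0,"twist": 0,"grip": 0.05}
    - {"dx": -0.56,"dy": 0,"dz": 1.05,"twist": 0,"grip": 0.05}
    - {"dx": -0.46,"dy": 0,"dz": 1.1,"twist": 0,"grip": 0.05}
    - {"dx": -0.35,"dy": 0,"dz": 1.1,"twist": 0,"grip": 0.05}
    - {"dx": 0,"dy": 0,"dz": 0,"twist": 0,"grip": 0.05}

```text
time: 6.3
tcp_pos: [0.5431, 0.1548, 0.2738]
orientation: [-2.237, 1.569, -0.889]
wrist_force: [-6.6, -3.3, 14.7]
opening: 0.143
```

```bash
python3 -c "
from h import *
mpos()"
```

```text
machine mm [-33.2  -3.5 273.8] F mach [-4.7  5.7 14.7] open 0.143 t 6.3
```

Emit:
apply_moves:
  increments:
    - {"dx": -0.4,"dy": 0,"dz": 1.0,"twist": 0,"grip": 0.05}
    - {"dx": -0.2,"dy": 0,"dz": 0.8,"twist": 0,"grip": 0.05}
    - {"dx": -0.1,"dy": 0,"dz": 0.4,"twist": 0,"grip": 0.05}
    - {"dx": 0,"dy": 0,"dz": 0,"twist": 0,"grip": 0.05}

```text
time: 6.63
tcp_pos: [0.5475, 0.1746, 0.2786]
orientation: [3.079, 1.567, -1.857]
wrist_force: [-5.3, -8.0, 7.2]
opening: 0.134
```

```bash
python3 -c "
from h import *
mpos()"
```

```text
machine mm [-13.   -3.5 278.6] F mach [-9.   3.4  7.2] open 0.134 t 6.6333
```

Emit:
apply_moves:
  increments:
    - {"dx": 0,"dy": 0,"dz": 0.3,"twist": 0,"grip": 0.05}
    - {"dx": 0,"dy": 0,"dz": 0,"twist": 0,"grip": 0.05}

```text
time: 6.8
tcp_pos: [0.5476, 0.1747, 0.2786]
orientation: [3.018, 1.561, -1.919]
wrist_force: [-8.3, -15.7, 9.3]
opening: 0.136
```

```bash
python3 -c "
from h import *
mpos()"
```

```text
machine mm [-12.8  -3.5 278.6] F mach [-17.2   4.7   9.3] open 0.136 t 6.8
```

Emit:
apply_moves:
  increments:
    - {"dx": 0,"dy": 0,"dz": -0.3,"twist": 0,"grip": 0.5}
    - {"dx": 0,"dy": 0,"dz": 0,"twist": 0,"grip": 0.5}
    - {"dx": 0,"dy": 0,"dz": 0,"twist": 0,"grip": 0.5}
    - {"dx": -3,"dy": 0,"dz": 0,"twist": 0,"grip": 0.5}
    - {"dx": -4,"dy": 0,"dz": 0,"twist": 0,"grip": 0.5}
    - {"dx": 0,"dy": 0,"dz": -3,"twist": 0,"grip": 0.6}
    - {"dx": 0,"dy": 0,"dz": -3,"twist": 0,"grip": 0.6}
    - {"dx": 0,"dy": 0,"dz": -3,"twist": 0,"grip": 0.6}
    - {"dx": 0,"dy": 0,"dz": -3,"twist": 0,"grip": 0.6}
    - {"dx": 0,"dy": 0,"dz": 0,"twist": 5,"grip": 0.6}

```text
time: 7.63
tcp_pos: [0.5207, 0.0556, 0.3475]
orientation: [3.117, 1.57, -1.91]
wrist_force: [-0.5, -0.1, -0.6]
opening: 0.602
```

Emit:
apply_moves:
  increments:
    - {"dx": 0,"dy": 0,"dz": 0,"twist": 7,"grip": 0.6}
    - {"dx": 0,"dy": 0,"dz": 0,"twist": 7,"grip": 0.6}
    - {"dx": 0,"dy": 0,"dz": 0,"twist": 7,"grip": 0.6}
    - {"dx": 0,"dy": 0,"dz": 0,"twist": 7,"grip": 0.6}
    - {"dx": 0,"dy": 0,"dz": 0,"twist": 7,"grip": 0.6}
    - {"dx": 0,"dy": 0,"dz": 0,"twist": 7,"grip": 0.6}
    - {"dx": 0,"dy": 0,"dz": 0,"twist": 7,"grip": 0.6}
    - {"dx": 0,"dy": 0,"dz": 0,"twist": 7,"grip": 0.6}
    - {"dx": 0,"dy": 0,"dz": 0,"twist": 7,"grip": 0.6}
    - {"dx": 0,"dy": 0,"dz": 0,"twist": 7,"grip": 0.6}

```text
time: 8.47
tcp_pos: [0.5213, 0.0597, 0.3473]
orientation: [1.851, 1.57, 1.884]
wrist_force: [-0.5, -0.6, 0.2]
opening: 0.6
```

Run:
```python
from h import *
mpos(); go(mw(-129,0,230),YAW+np.pi/2)
c=cam("wrist");cv2.imwrite("pics/w4.png",c['image'][:,:,::-1])
for p in [(60,0,323),(-10,0,290),(-94,0,168),(-160,0,159)]: print(p,proj(c,mw(*p)).round())
```

```text
machine mm [-130.8   -3.   347.3] F mach [-0.7  0.3  0.2] open 0.6 t 8.4667
twist 14.5 d cm [11.73  0.17 -0.3 ] tool y,z world [0.218 0.976 0.001] [ 0.976 -0.218 -0.001] q6 -0.15
(60, 0, 323) [ 424. -164.]
(-10, 0, 290) [364.  34.]
(-94, 0, 168) [324. 149.]
(-160, 0, 159) [309. 203.]
```

View pics/w4.png

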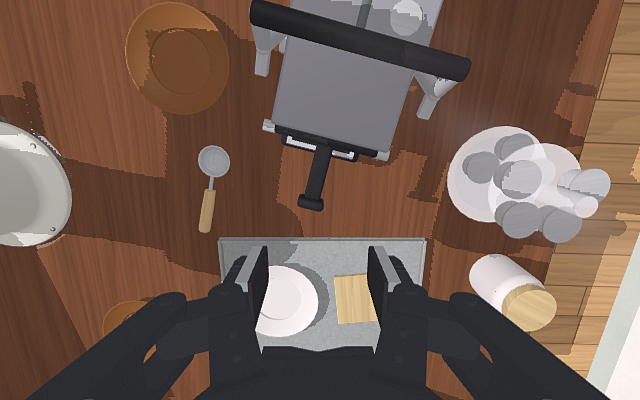

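Grip bar at (325,148)-(311,203), bail raised at (360,40), as predicted. Twist, descend, grip.

Emit:
apply_moves:
  increments:
    - {"dx": 0,"dy": 0,"dz": 0,"twist": 7.1,"grip": 0.6}
    - {"dx": 0,"dy": 0,"dz": 0,"twist": 7.1,"grip": 0.6}
    - {"dx": 4,"dy": -0.3,"dz": -0.3,"twist": 0,"grip": 0.6}
    - {"dx": 4,"dy": 0,"dz": 0,"twist": 0,"grip": 0.6}
    - {"dx": 4,"dy": 0,"dz": 0,"twist": 0,"grip": 0.6}
    - {"dx": 4,"dy": 0,"dz": 0,"twist": 0,"grip": 0.6}
    - {"dx": 2.4,"dy": 0,"dz": 0,"twist": 0,"grip": 0.6}
    - {"dx": 1,"dy": 0,"dz": 0,"twist": 0,"grip": 0.6}
    - {"dx": 0,"dy": 0,"dz": 0,"twist": 0,"grip": 0.6}
    - {"dx": 0,"dy": 0,"dz": 0,"twist": 0,"grip": 0.6}

```text
time: 9.35
tcp_pos: [0.5185, 0.0568, 0.1548]
orientation: [0.331, 1.57, 0.122]
wrist_force: [0.4, -0.0, -0.7]
opening: 0.595
```

```bash
python3 -c "
from h import *
mpos(); go(mw(-134,0,142),YAW+np.pi/2)"
```

```text
machine mm [-134.2   -0.9  154.8] F mach [ 0.1 -0.4 -0.7] open 0.595 t 9.35
twist 0.5 d cm [ 1.28  0.02 -0.09] tool y,z world [0.215 0.977 0.   ] [ 0.977 -0.215  0.001] q6 0.09
```

Emit:
apply_moves:
  increments:
    - {"dx": 1.2,"dy": 0,"dz": 0,"twist": 0,"grip": 0.6}
    - {"dx": 0,"dy": 0,"dz": 0,"twist": 0,"grip": 0.1}
    - {"dx": 0,"dy": 0,"dz": 0,"twist": 0,"grip": 0.1}
    - {"dx": 0,"dy": 0,"dz": 0,"twist": 0,"grip": 0.1}
    - {"dx": 0,"dy": 0,"dz": 0,"twist": 0,"grip": 0.1}
    - {"dx": 0,"dy": 0,"dz": 0,"twist": 0,"grip": 0.1}
    - {"dx": 0,"dy": 0,"dz": 0,"twist": 0,"grip": 0.1}

```text
time: 9.93
tcp_pos: [0.5183, 0.0566, 0.1427]
orientation: [0.118, 1.57, -0.091]
wrist_force: [-0.6, -0.5, 5.7]
opening: 0.198
```

Emit:
apply_moves:
  increments:
    - {"dx": 0,"dy": -1,"dz": 0,"twist": 0,"grip": 0.1}
    - {"dx": 0,"dy": -1,"dz": 0,"twist": 0,"grip": 0.1}
    - {"dx": 0,"dy": -1,"dz": 0,"twist": 0,"grip": 0.1}
    - {"dx": 0,"dy": 0,"dz": 0,"twist": 0,"grip": 0.1}

```text
time: 10.27
tcp_pos: [0.5116, 0.0256, 0.1427]
orientation: [-0.954, 1.57, -1.164]
wrist_force: [-2.7, -0.9, 6.3]
opening: 0.196
```

```bash
python3 -c "
from h import *
mpos()"
```

```text
machine mm [-166.2   -1.   142.7] F mach [-1.4  2.4  6.3] open 0.196 t 10.2667
```

Emit:
apply_moves:
  increments:
    - {"dx": 0,"dy": -1,"dz": 0,"twist": 0,"grip": 0.1}
    - {"dx": 0,"dy": -1,"dz": 0,"twist": 0,"grip": 0.1}
    - {"dx": 0,"dy": -1,"dz": 0,"twist": 0,"grip": 0.1}
    - {"dx": 0,"dy": -1,"dz": 0,"twist": 0,"grip": 0.1}
    - {"dx": 0,"dy": -1,"dz": 0,"twist": 0,"grip": 0.1}
    - {"dx": 0,"dy": -0.7,"dz": 0,"twist": 0,"grip": 0.1}
    - {"dx": 0,"dy": -0.4,"dz": 0,"twist": 0,"grip": 0.1}
    - {"dx": 0,"dy": 0,"dz": 0,"twist": 0,"grip": 0.1}

```text
time: 10.93
tcp_pos: [0.4993, -0.0314, 0.1426]
orientation: [1.356, 1.567, 1.146]
wrist_force: [-0.3, 7.2, 7.2]
opening: 0.201
```

```bash
python3 -c "
from h import *
mpos()"
```

```text
machine mm [-224.5   -1.5  142.6] F mach [6.9 1.9 7.2] open 0.201 t 10.9333
```

Emit:
apply_moves:
  increments:
    - {"dx": 0,"dy": 0,"dz": 0,"twist": 0,"grip": 0.5}
    - {"dx": 0,"dy": 0,"dz": 0,"twist": 0,"grip": 0.7}
    - {"dx": -3,"dy": 0,"dz": 0,"twist": 0,"grip": 0.75}
    - {"dx": -4,"dy": 0,"dz": 0,"twist": 0,"grip": 0.75}
    - {"dx": -3.7,"dy": 0,"dz": 0,"twist": 0,"grip": 0.75}
    - {"dx": 0,"dy": 3,"dz": 0,"twist": 0,"grip": 0.75}
    - {"dx": 0,"dy": 3.3,"dz": 0,"twist": 0,"grip": 0.75}
    - {"dx": 0,"dy": 3,"dz": 0,"twist": 0,"grip": 0.75}
    - {"dx": 0,"dy": 0,"dz": 0,"twist": 0,"grip": 0.75}
    - {"dx": 0,"dy": 0,"dz": 0,"twist": 0,"grip": 0.75}

```text
time: 11.77
tcp_pos: [0.5181, 0.0593, 0.2483]
orientation: [-2.126, 1.57, -2.333]
wrist_force: [0.3, -0.7, -0.1]
opening: 0.747
```

Run:
```python
from h import *
mpos(); go(mw(-131,-1,173),YAW+np.pi/2)
c=cam("wrist");w=c['image'];a=cam("scene")['image'][120:220,330:490]
w2=np.vstack([w,cv2.resize(a,(320,200),interpolation=2) if 0 else np.pad(cv2.resize(a,(320,200),interpolation=2),((0,0),(0,320),(0,0)))])
cv2.imwrite("pics/w5.png",w2[:,:,::-1])
for p in [(-130,0,203),(-130,0,169),(-250,0,159)]: print(p,proj(c,mw(*p)).round())
```

```text
machine mm [-1.319e+02  1.000e-01  2.483e+02] F mach [-0.7 -0.4 -0.1] open 0.747 t 11.7667
twist 0.75 d cm [7.53 0.09 0.11] tool y,z world [ 0.218  0.976 -0.001] [ 0.976 -0.218 -0.   ] q6 0.09
(-130, 0, 203) [318. 222.]
(-130, 0, 169) [318. 207.]
(-250, 0, 159) [316. 327.]
```

View pics/w5.png

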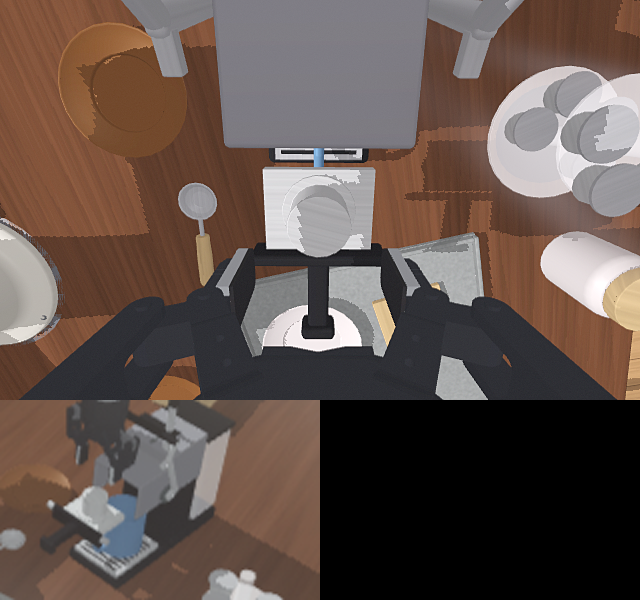

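Holder is fully out; the pod's cap is centred at (318,223), just as predicted. Descend and grip.

Emit:
apply_moves:
  increments:
    - {"dx": 3,"dy": 0.1,"dz": 0.1,"twist": 0.6,"grip": 0.8}
    - {"dx": 3,"dy": 0,"dz": 0,"twist": 0,"grip": 0.8}
    - {"dx": 1.3,"dy": 0,"dz": 0,"twist": 0,"grip": 0.8}
    - {"dx": 0,"dy": 0,"dz": 0,"twist": 0,"grip": 0.8}
    - {"dx": 0,"dy": 0,"dz": 0,"twist": 0,"grip": 0.35}
    - {"dx": 0,"dy": 0,"dz": 0,"twist": 0,"grip": 0.35}
    - {"dx": 0,"dy": 0,"dz": 0,"twist": 0,"grip": 0.35}
    - {"dx": 0,"dy": 0,"dz": 0,"twist": 0,"grip": 0.35}
    - {"dx": 0,"dy": 0,"dz": 0,"twist": 0,"grip": 0.35}
    - {"dx": 0,"dy": 0,"dz": 0,"twist": 0,"grip": 0.35}

```text
time: 12.7
tcp_pos: [0.5207, 0.0589, 0.1777]
orientation: [-0.061, 1.567, -0.281]
wrist_force: [0.4, -1.3, 5.3]
opening: 0.494
```

```bash
python3 -c "
from h import *
mpos()"
```

```text
machine mm [-131.7   -2.6  177.7] F mach [-1.1 -0.7  5.3] open 0.494 t 12.7
```

Emit:
apply_moves:
  increments:
    - {"dx": -0.8,"dy": 0,"dz": 0,"twist": 0,"grip": 0.35}
    - {"dx": -1.5,"dy": 0,"dz": 0,"twist": 0,"grip": 0.35}
    - {"dx": -2,"dy": 0,"dz": 0,"twist": 0,"grip": 0.35}
    - {"dx": -2.5,"dy": 0,"dz": 0,"twist": 0,"grip": 0.35}
    - {"dx": -1,"dy": 0,"dz": 0,"twist": 0,"grip": 0.35}
    - {"dx": 0,"dy": -1.5,"dz": 0,"twist": 0,"grip": 0.35}
    - {"dx": 0,"dy": -3,"dz": 0,"twist": 0,"grip": 0.35}
    - {"dx": 0,"dy": -3,"dz": 0,"twist": 0,"grip": 0.35}
    - {"dx": 0,"dy": -3,"dz": 0,"twist": 0,"grip": 0.35}
    - {"dx": 0,"dy": -3,"dz": 0,"twist": 0,"grip": 0.35}

```text
time: 13.53
tcp_pos: [0.4893, -0.0732, 0.2534]
orientation: [2.632, 1.57, 2.413]
wrist_force: [0.8, 0.3, -0.7]
opening: 0.486
```

Emit:
apply_moves:
  increments:
    - {"dx": 0,"dy": -3,"dz": 0,"twist": 0,"grip": 0.35}
    - {"dx": 0,"dy": -3,"dz": -0.4,"twist": 0,"grip": 0.35}
    - {"dx": 0,"dy": -3,"dz": -0.4,"twist": 0,"grip": 0.35}
    - {"dx": 0,"dy": -2,"dz": 0,"twist": 0,"grip": 0.35}
    - {"dx": 0,"dy": -1,"dz": 0,"twist": 0,"grip": 0.35}
    - {"dx": 0,"dy": 0,"dz": 0,"twist": 0,"grip": 0.35}

```text
time: 14.03
tcp_pos: [0.4555, -0.189, 0.2535]
orientation: [3.129, 1.57, 2.906]
wrist_force: [0.8, 0.8, -1.2]
opening: 0.488
```

Run:
```python
from h import *
mpos()
# refine saucer centre: fit ellipse of full rim (wrist image) and both fixed views
for n in ("scene","side"):
    c=cam(n);im=c['image'].astype(int);m=((im.min(2)>170)&(im.max(2)-im.min(2)<30)).astype(np.uint8)
    e=np.array([.4562,-.1943,.02]);u=proj(c,e)
    k,l,st,ce=cv2.connectedComponentsWithStats(m)
    i=l[int(u[1]),int(u[0])];print(n,u.round(),i,st[i] if i else None, onz(c,st[i,0]+(st[i,2]-1)/2,st[i,1]+(st[i,3]-1)/2,.02) if i else "")
go([.4562,-.1943,.16],YAW+np.pi/2)
c=cam("wrist");a=cam("side")['image'][170:290,270:470]
cv2.imwrite("pics/w6.png",np.vstack([cv2.resize(c['image'],(480,300)),cv2.resize(a,(480,288))])[:,:,::-1])
```

```text
machine mm [-387.9    6.7  253.5] F mach [ 0.9 -0.6 -1.2] open 0.488 t 14.0333
scene [320. 241.] 71 [ 299  224   44   34 1167] [ 0.45547723 -0.1922257   0.02      ]
side [313. 244.] 21 [ 291  228   45   33 1007] [ 0.45704817 -0.19517181  0.02      ]
twist 0.25 d cm [ 9.35 -0.72  0.18] tool y,z world [0.222 0.975 0.001] [ 0.975 -0.222 -0.   ] q6 -0.42
```

View pics/w6.png

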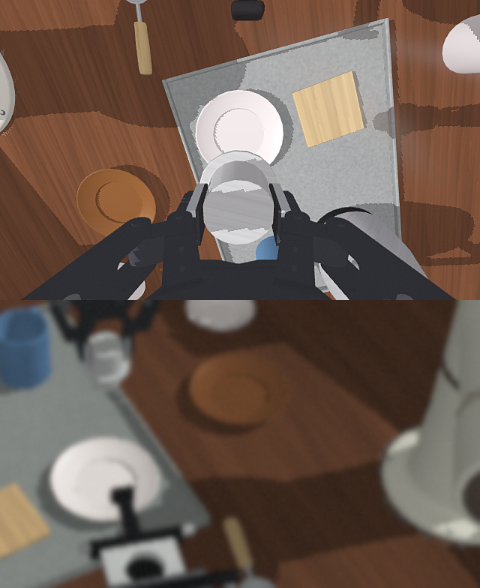

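Pod is held upright; the saucer is centred at about (320,175) in full-size wrist pixels. Lower it onto (0.456,-0.194).

Emit:
apply_moves:
  increments:
    - {"dx": 3,"dy": -0.5,"dz": 0.2,"twist": 0,"grip": 0.35}
    - {"dx": 4,"dy": -0.1,"dz": 0,"twist": 0,"grip": 0.35}
    - {"dx": 4,"dy": 0,"dz": 0,"twist": 0,"grip": 0.35}
    - {"dx": 3,"dy": 0,"dz": 0,"twist": 0,"grip": 0.35}
    - {"dx": 2,"dy": 0,"dz": 0,"twist": 0,"grip": 0.35}
    - {"dx": 1.5,"dy": 0,"dz": 0,"twist": 0,"grip": 0.35}
    - {"dx": 1,"dy": 0,"dz": 0,"twist": 0,"grip": 0.35}
    - {"dx": 0,"dy": 0,"dz": 0,"twist": 0,"grip": 0.35}

```text
time: 14.9
tcp_pos: [0.4555, -0.192, 0.0666]
orientation: [2.681, 1.566, 2.462]
wrist_force: [-0.5, 0.7, 0.3]
opening: 0.487
```

Run:
```python
from h import *
go([.4562,-.1938,.05]);mpos()
c=cam("wrist")
import sys
im=c['image'];cv2.imwrite("pics/w7.png",im[:,:,::-1])
# colour-bright floor edges are occluded; report only predicted saucer centre pixel
print(proj(c,[.4562,-.1938,.011]))
```

```text
twist 0 d cm [ 1.66 -0.16  0.11] tool y,z world [0.217 0.976 0.002] [ 0.976 -0.217 -0.004] q6 -0.43
machine mm [-390.9    6.    66.6] F mach [0.6 0.6 0.3] open 0.487 t 14.9
[319.66696404 221.94383582]
```

Emit:
apply_moves:
  increments:
    - {"dx": 0.6,"dy": -0.2,"dz": 0.1,"twist": 0,"grip": 0.35}
    - {"dx": 0.5,"dy": 0,"dz": 0,"twist": 0,"grip": 0.35}
    - {"dx": 0.2,"dy": 0,"dz": 0,"twist": 0,"grip": 0.35}
    - {"dx": 0,"dy": 0,"dz": 0,"twist": 0,"grip": 0.35}

```text
time: 15.28
tcp_pos: [0.4571, -0.1962, 0.0556]
orientation: [2.782, 1.571, 2.562]
wrist_force: [-0.0, 0.3, -0.7]
opening: 0.49
```

Emit:
apply_moves:
  increments:
    - {"dx": 0.2,"dy": 0,"dz": 0,"twist": 0,"grip": 0.35}
    - {"dx": 0,"dy": 0,"dz": 0,"twist": 0,"grip": 0.35}

```text
time: 15.45
tcp_pos: [0.4571, -0.1962, 0.0537]
orientation: [-0.438, 1.571, -0.658]
wrist_force: [-0.7, 0.1, -1.2]
opening: 0.489
```

Emit:
apply_moves:
  increments:
    - {"dx": 0.2,"dy": 0.1,"dz": 0,"twist": 0,"grip": 0.35}
    - {"dx": 0,"dy": 0,"dz": 0,"twist": 0,"grip": 0.35}

```text
time: 15.62
tcp_pos: [0.4572, -0.195, 0.0515]
orientation: [2.525, 1.571, 2.305]
wrist_force: [0.2, -0.5, -1.5]
opening: 0.489
```

Emit:
apply_moves:
  increments:
    - {"dx": 0.1,"dy": 0,"dz": 0,"twist": 0,"grip": 0.35}
    - {"dx": 0,"dy": 0,"dz": 0,"twist": 0,"grip": 0.35}

```text
time: 15.78
tcp_pos: [0.4573, -0.1951, 0.0506]
orientation: [2.679, 1.571, 2.459]
wrist_force: [-0.1, -0.4, -1.0]
opening: 0.492
```

Emit:
apply_moves:
  increments:
    - {"dx": 0.1,"dy": 0,"dz": 0,"twist": 0,"grip": 0.35}
    - {"dx": 0,"dy": 0,"dz": 0,"twist": 0,"grip": 0.35}

```text
time: 15.95
tcp_pos: [0.4574, -0.1953, 0.0498]
orientation: [-0.484, 1.571, -0.704]
wrist_force: [0.6, 0.0, -0.8]
opening: 0.489
```

Emit:
apply_moves:
  increments:
    - {"dx": 0.1,"dy": 0,"dz": 0,"twist": 0,"grip": 0.35}
    - {"dx": 0,"dy": 0,"dz": 0,"twist": 0,"grip": 0.35}

```text
time: 16.12
tcp_pos: [0.4575, -0.1954, 0.0497]
orientation: [-2.817, 1.57, -3.037]
wrist_force: [-3.8, 1.7, 8.2]
opening: 0.485
```

Emit:
apply_moves:
  increments:
    - {"dx": 0.1,"dy": 0,"dz": 0,"twist": 0,"grip": 0.35}
    - {"dx": 0,"dy": 0,"dz": 0,"twist": 0,"grip": 0.35}

```text
time: 16.28
tcp_pos: [0.4576, -0.1955, 0.0497]
orientation: [-2.912, 1.57, -3.131]
wrist_force: [-6.6, 3.3, 16.4]
opening: 0.49
```

Emit:
apply_moves:
  increments:
    - {"dx": 0.1,"dy": 0,"dz": 0,"twist": 0,"grip": 0.35}
    - {"dx": 0,"dy": 0,"dz": 0,"twist": 0,"grip": 0.35}

```text
time: 16.45
tcp_pos: [0.4576, -0.1956, 0.0497]
orientation: [-2.92, 1.57, -3.14]
wrist_force: [-9.4, 5.4, 23.9]
opening: 0.485
```

Contact at TCP z 0.0497, as calculated. Unload, release and rise.

Emit:
apply_moves:
  increments:
    - {"dx": -0.3,"dy": 0,"dz": 0,"twist": 0,"grip": 0.35}
    - {"dx": 0,"dy": 0,"dz": 0,"twist": 0,"grip": 0.6}
    - {"dx": 0,"dy": 0,"dz": 0,"twist": 0,"grip": 0.7}
    - {"dx": 0,"dy": 0,"dz": 0,"twist": 0,"grip": 0.8}
    - {"dx": 0,"dy": 0,"dz": 0,"twist": 0,"grip": 0.8}
    - {"dx": -2,"dy": 0,"dz": 0,"twist": 0,"grip": 0.8}
    - {"dx": -4,"dy": 0,"dz": 0,"twist": 0,"grip": 0.8}
    - {"dx": -4,"dy": 0,"dz": 0,"twist": 0,"grip": 0.8}
    - {"dx": -3,"dy": 0,"dz": 0,"twist": 0,"grip": 0.5}
    - {"dx": 0,"dy": 0,"dz": 0,"twist": 0,"grip": 0}

```text
time: 17.28
tcp_pos: [0.4609, -0.1978, 0.187]
orientation: [-0.424, 1.558, -0.643]
wrist_force: [0.8, -0.2, 0.6]
opening: 0.53
```

Run:
```python
from h import *
mpos();c=cam("wrist");cv2.imwrite("pics/w8.png",c['image'][:,:,::-1])
print(proj(c,[.4562,-.1938,.011]),proj(c,[.4576,-.1956,.075]))
go(mw(-285,-2,150),YAW+np.pi/2)
```

```text
machine mm [-395.3   -0.5  187. ] F mach [-0.  -0.8  0.6] open 0.53 t 17.2833
[310.67163702 178.86984153] [311.98571327 195.928709  ]
twist 0.25 d cm [ 3.32 10.97  0.24] tool y,z world [ 0.222  0.975 -0.003] [ 0.975 -0.222  0.007] q6 -0.43
```

View pics/w8.png

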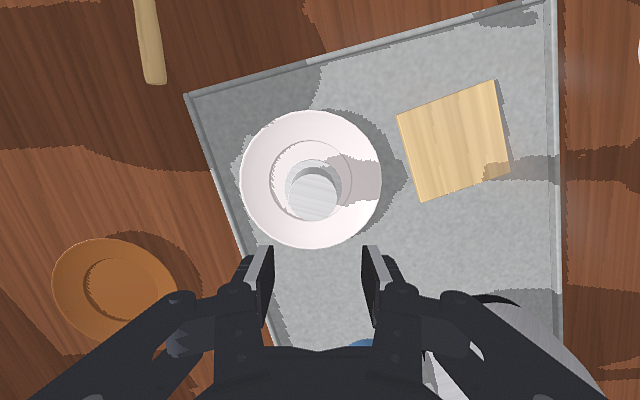

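Pod stands upright at (315,199) in the saucer, whose rim is centred at (310,179); both match predictions within ~3 mm. Now push the holder home with shut fingers.

Emit:
apply_moves:
  increments:
    - {"dx": 0,"dy": 3,"dz": 0,"twist": 0,"grip": 0}
    - {"dx": 0,"dy": 3,"dz": 0.2,"twist": 0,"grip": 0}
    - {"dx": 0,"dy": 3,"dz": 0,"twist": 0,"grip": 0}
    - {"dx": 1.5,"dy": 1,"dz": 0,"twist": 0,"grip": 0}
    - {"dx": 2.0,"dy": 0,"dz": 0,"twist": 0,"grip": 0}
    - {"dx": 0,"dy": 0,"dz": 0,"twist": 0,"grip": 0}
    - {"dx": 0,"dy": 0,"dz": 0,"twist": 0,"grip": 0}

```text
time: 17.92
tcp_pos: [0.4794, -0.0972, 0.1425]
orientation: [2.935, 1.565, 2.715]
wrist_force: [-0.2, -0.1, 0.9]
opening: -0.004
```

```bash
python3 -c "
from h import *
mpos(); go(mw(-261,-2,151),YAW+np.pi/2)"
```

```text
machine mm [-293.1    3.5  142.5] F mach [-0.2  0.2  0.9] open -0.004 t 17.9167
twist 0.25 d cm [-0.85  3.21  0.54] tool y,z world [0.222 0.975 0.001] [ 0.975 -0.222 -0.005] q6 -0.23
```

Emit:
apply_moves:
  increments:
    - {"dx": -0.6,"dy": 1,"dz": 0.5,"twist": 0,"grip": 0}
    - {"dx": 0,"dy": 1,"dz": 0,"twist": 0,"grip": 0}
    - {"dx": 0,"dy": 1,"dz": 0,"twist": 0,"grip": 0}
    - {"dx": 0,"dy": 1,"dz": 0,"twist": 0,"grip": 0}
    - {"dx": 0,"dy": 1,"dz": 0,"twist": 0,"grip": 0}
    - {"dx": 0,"dy": 1,"dz": 0,"twist": 0,"grip": 0}

```text
time: 18.42
tcp_pos: [0.4996, -0.0397, 0.1513]
orientation: [-0.39, 1.57, -0.609]
wrist_force: [0.2, -2.5, 1.7]
opening: -0.0
```

Emit:
apply_moves:
  increments:
    - {"dx": 0,"dy": 1,"dz": 0,"twist": 0,"grip": 0}
    - {"dx": 0,"dy": 1,"dz": 0,"twist": 0,"grip": 0}
    - {"dx": 0,"dy": 1,"dz": 0,"twist": 0,"grip": 0}
    - {"dx": 0,"dy": 1,"dz": 0,"twist": 0,"grip": 0}
    - {"dx": 0,"dy": 0.8,"dz": 0,"twist": 0,"grip": 0}
    - {"dx": 0,"dy": 0,"dz": 0,"twist": 0,"grip": 0}

```text
time: 18.92
tcp_pos: [0.5095, 0.0081, 0.1504]
orientation: [2.211, 1.569, 1.992]
wrist_force: [1.4, 0.1, -0.9]
opening: 0.001
```

```bash
python3 -c "
from h import *
mpos()"
```

```text
machine mm [-183.7   -2.8  150.4] F mach [ 0.4 -1.4 -0.9] open 0.001 t 18.9167
```

Emit:
apply_moves:
  increments:
    - {"dx": 0,"dy": 0.5,"dz": 0,"twist": 0,"grip": 0}
    - {"dx": 0,"dy": 0.4,"dz": 0,"twist": 0,"grip": 0}
    - {"dx": 0,"dy": 0,"dz": 0,"twist": 0,"grip": 0}

```text
time: 19.17
tcp_pos: [0.5114, 0.0157, 0.1505]
orientation: [2.386, 1.57, 2.166]
wrist_force: [-0.3, 0.5, 0.6]
opening: -0.003
```

Emit:
apply_moves:
  increments:
    - {"dx": 0,"dy": 0.2,"dz": 0,"twist": 0,"grip": 0}
    - {"dx": 0,"dy": 0,"dz": 0,"twist": 0,"grip": 0}

```text
time: 19.33
tcp_pos: [0.5119, 0.0171, 0.1506]
orientation: [2.617, 1.57, 2.397]
wrist_force: [0.5, 0.0, 0.3]
opening: -0.004
```

Emit:
apply_moves:
  increments:
    - {"dx": 0,"dy": 0.2,"dz": 0,"twist": 0,"grip": 0}
    - {"dx": 0,"dy": 0,"dz": 0,"twist": 0,"grip": 0}

```text
time: 19.5
tcp_pos: [0.5122, 0.0183, 0.1506]
orientation: [-1.819, 1.569, -2.039]
wrist_force: [-0.5, -4.0, -0.3]
opening: 0.002
```

```bash
python3 -c "
from h import *
mpos()"
```

```text
machine mm [-173.2   -3.2  150.6] F mach [-4.  -0.3 -0.3] open 0.002 t 19.5
```

Emit:
apply_moves:
  increments:
    - {"dx": 0,"dy": 0.2,"dz": 0,"twist": 0,"grip": 0}
    - {"dx": 0,"dy": 0,"dz": 0,"twist": 0,"grip": 0}

```text
time: 19.67
tcp_pos: [0.5122, 0.0184, 0.1507]
orientation: [-1.706, 1.565, -1.926]
wrist_force: [-3.7, -10.8, 1.0]
opening: -0.005
```

Emit:
apply_moves:
  increments:
    - {"dx": 0,"dy": 0.2,"dz": 0,"twist": 0,"grip": 0}
    - {"dx": 0,"dy": 0,"dz": 0,"twist": 0,"grip": 0}

```text
time: 19.83
tcp_pos: [0.5123, 0.0185, 0.1508]
orientation: [-1.69, 1.561, -1.91]
wrist_force: [-6.8, -18.6, 2.8]
opening: -0.0
```

```bash
python3 -c "
from h import *
mpos()"
```

```text
machine mm [-173.    -3.3  150.8] F mach [-19.7   2.5   2.8] open -0.0 t 19.8333
```

Firm stop at home (19 N, no further motion). Back away and take a last look.

Emit:
apply_moves:
  increments:
    - {"dx": 0,"dy": -2,"dz": 0,"twist": 0,"grip": 0}
    - {"dx": 0,"dy": -3,"dz": 0,"twist": 0,"grip": 0}
    - {"dx": -3,"dy": 0,"dz": -3,"twist": 0,"grip": 0}
    - {"dx": -4,"dy": 0,"dz": -4,"twist": 0,"grip": 0}
    - {"dx": -4,"dy": 0,"dz": -4,"twist": 0,"grip": 0}
    - {"dx": 0,"dy": 0,"dz": -4,"twist": 0,"grip": 0}
    - {"dx": 0,"dy": 0,"dz": 0,"twist": 0,"grip": 0}

```text
time: 20.42
tcp_pos: [0.373, 0.0039, 0.2401]
orientation: [0.292, 1.568, 0.073]
wrist_force: [-0.2, -1.0, -2.0]
opening: -0.001
```

Run:
```python
from h import *
a=cam("scene")['image'][100:260,280:480];b=cam("side")['image'][220:380,250:450]
r=lambda i:cv2.resize(i,(375,300),interpolation=2)
cv2.imwrite("pics/end.png",cv2.resize(np.hstack([r(a),r(b)]),(800,320))[:,:,::-1]);mpos()
```

```text
machine mm [-218.3  125.4  239.6] F mach [-0.4 -0.2 -0.3] open -0.002 t 20.5167
```

View pics/end.png

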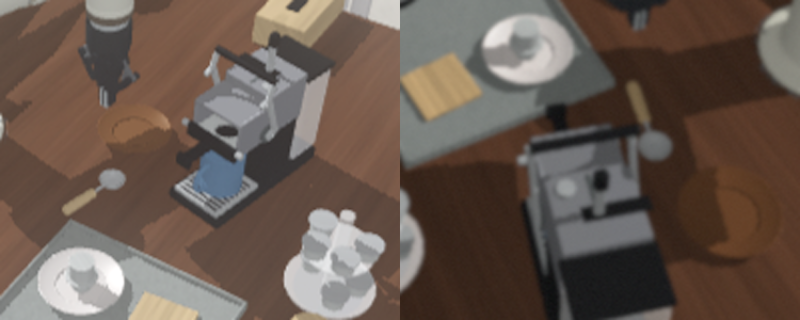

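The last view shows the lever upright (600,190 right half), the bail raised, the holder home and the pod standing in the saucer (82,268 left half). Mug and coaster haven't moved.

```bash
python3 -c "
from bench import ctrl
print(ctrl.close_job())"
```

```text
the job is handed in; nothing more can be done
None
```

The job is done and handed in at about 20.5 s on the robot's clock, well inside the 72 s limit.

I worked the levers in the order asked:
- **Water:** I pushed the brew lever upright to its stop, where it held at about 8 N.
- **Bail:** I raised it until it would go no further; the push had reached 17 N.
- **Holder out:** I pulled it 90 mm, to its stop.
- **Pod:** I lifted it out and stood it on the white saucer.
- **Holder home:** I pushed it back until it stopped moving at about 20 N.

**Checks:** The wrist picture after release showed the pod upright, within about 3 mm of the saucer's middle. The final scene and side views show the lever upright, the bail up and the holder home. They also show the drip-grid mug and the coaster in place. The kettle and the tray mug were outside those last crops, so I did not check them at the end; the arm did not work near them.

**What went wrong along the way:**
- The first move call was refused because its rows lacked some values; nothing moved.
- My first grip on the bail pinched only the top of the bar. I reopened and gripped it lower before lifting.
- I set the pod down with a press of up to about 24 N on the saucer before unloading and releasing it.

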